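# Lay the spare cover tile in the empty cradle of the drip rack

### The arm

A 6-joint arm with a two-finger parallel gripper is mounted at the origin on the work surface. World frame = base frame: x ahead of the robot, y to its left, z up, the work surface at z = 0. Lengths are in m, angles in rad, forces in N, time in s.
With the tool pointing down it reaches from about 0.375 to 0.975 m from the base axis. Payload 3.8 kg.
Tool frame: the origin (TCP) lies between the finger pads; the fingertips stand 8 mm ahead of it and the grasp point (between the pads) lies 11 mm behind it (tcp_to_tips is the distance from the TCP to the fingertips, in m); z points along the fingers, y is the line along which they close (so a half turn about z gives the same grasp; the last joint's range is limited). The gripper opens to 85 mm and grips with 20 to 120 N. Pads are 22 mm wide; open, the fingers measure 114 mm over their backs; the gripper's body (76 mm by 85 mm) begins 54 mm behind the grasp point. The pads swing forward as they close: fully open they stand 13 mm farther back than shut.
Start: joints at [-1.226, 0.264, 1.604, -0, 1.274, -0.037], TCP at [0.251, -0.626, 0.239] pointing down, gripper open.
Joint ranges: [-2.63, 2.63], [-0.94, 2.18], [0.31, 2.57], [-1.31, 4.45], [0, 2.66], [-2.55, 2.55]. Speed limits (rad/s): [2.57, 2.57, 3.14, 3.14, 3.14, 3.14].

### API

Orientations are given as a rotation vector (axis times angle).
In Python, from workcell import * gives the robot as it stands.
- The arm moves only by the tool move_arm, never from a script. Its argument "series" is one flat list of numbers, 7 for each row, row after row: the finger opening in cm, from 0 to 8.54, then the shift along the tool's x, y, z in cm, then the turn, a rotation vector about the tool's x, y, z in degrees. A call has 1 to 5 rows; each row shifts and turns the commanded pose from where the row before left it, along the tool's axes as they then stand; what a row does not reach is not made up. A row lasts 1/8 s, in which the tool goes at most 62.5 mm and 10.7 degrees, less where a joint would pass 70% of its speed; a pose out of reach is approached as far as the arm can. A call is refused whole if a number of a shift passes 6.25 or a number of a turn 10.7, either way. A call with a gripper value outside its range is refused whole. The fingers move at their own pace and stop on an object; "grip_force" is the grip in N (left out, the last holds). Time passes only in rows, so rows that do not move let the fingers close. It gives the time, the measured TCP pose, the force, the opening and the grip force at its end, in the units of the state.
- read_state(): the state, without advancing time (a new reading comes with each control period).
- read_camera(name): name is "scene" or "top" or "wrist"; returns the picture (400x640x3 uint8, red, green, blue); there is no depth.
- calibration(name): a dict with "camera_matrix" (3x3 intrinsics, pixels), "k1" (the pictures are not rectified: a ray, as slopes to the right and down, at radius r is drawn at 1 + k1 r^2 times it, then the intrinsics apply), "rvec" (rotation vector, rad) and "tvec" (3), from world to camera coordinates, as OpenCV has them. Camera axes: x right, y down, z forward; pixel columns grow to the right and rows downward; lengths in m; the calibration is good to about 2 mm. A picture is of the moment at which its call begins: read the wrist's pose just before it. calibration takes no time and is no camera call; for the wrist camera it gives the pose at the moment of the call.
- finish_job(): hands the job in; it is judged then, once.
The state is a dict: "time": time; "q": joint angles; "joint_vel": joint speeds; "joint_torque": joint torques, N m; "tool_pos": TCP position; "tcp_rot": TCP orientation; "wrist_force": force on the tool from outside, world axes, zero at the start; "torque": the same for the moment, N m; "width": opening from 0.0 (shut) to 1.0 (fully open); "grip_force": force on a finger pad.
Only numpy, scipy, OpenCV 4.12 (cv2) and the standard library are available. Lean on these libraries where they do the work, as an engineer would, in place of code of your own. Each camera call takes 0.05 s, during which the arm holds its last target. There are 200 camera calls.

### The job

One cradle of the sloping drip rack is empty: take the spare cover tile that stands on end on the ware board and lay it in that cradle, hollow side down like the other two, so that both long rims rest flat on the cradle floor inside the stops. Set it down gently rather than dropping it, let go, and leave the two tiles already on the rack, the brush and the jar where they are.

Things in the scene. Friction and masses are not known exactly. Their poses are not given: they have to be found in the camera images.
- spare: spare cover tile, brown clay, about 0.33 kg: an upside-down U 140 mm long, 60 wide, 52 high, wall 10; sides flat and parallel up to 22 mm above the rims, then a round arch. Origin: mid-length, mid-width, in the plane of the long rims; x along its length (ends alike), z from rims to crown. Starts on end, x up, origin 88 mm above the bench, crown towards the robot within 0.8 rad.
- tile_1: a cover tile like the spare, already lying hollow down in cradle_1; same origin and axes. Leave it.
- tile_2: a cover tile like the spare, already lying hollow down in cradle_2; same origin and axes. Leave it.
- cradle_1: wooden cradle of the sloping rack, 176 x 98 mm, fixed. Origin: centre of its underside; x along the bay, up the slope (22 degrees, away from the robot); z square to the bay floor, which is at z = 22 mm. Holds tile_1. The cradles lie side by side 105 mm apart, in an order that changes.
- cradle_2: wooden cradle of the sloping rack, 176 x 98 mm, fixed. Origin: centre of its underside; x along the bay, up the slope (22 degrees, away from the robot); z square to the bay floor, which is at z = 22 mm. Holds tile_2. All three cradles are alike; a seated tile has its origin near (0, 0, 22 mm) here, axes along these.
- cradle_3: wooden cradle of the sloping rack, 176 x 98 mm, fixed. Origin: centre of its underside; x along the bay, up the slope (22 degrees, away from the robot); z square to the bay floor, which is at z = 22 mm. Empty. Pocket 152 (x) by 70 mm (y), walls 14 mm high: a stop across each end, 12 mm cheeks on the end 35 mm of each side; the sides are open between. 
- board: ware board, a wooden board 280 x 260 x 18 mm lying flat on the bench, fixed; origin at the centre of its underside.
- brush: brush 190 mm long lying on the ware board behind the spare. Leave it.
- jar: closed white jar, 80 mm across, 110 mm high, standing left of the rack; origin under its centre. Leave it.
Not all that is in view belongs to the job. Leave any purple or red look-alike of the spare alone.

How it is judged:
At the end, for the whole second after the job is handed in: Spare at rest, let go, hollow down in the empty cradle: origin within 9 mm along and 8 mm across of mid-bay and 5 mm of floor level, parallel to the floor within 4.5 degrees and along the bay within 8; the other tiles moved under 12 mm, brush and jar under 30 mm (x of spare in the frame of cradle_3 between -0.009 and 0.009 m and y of spare in the frame of cradle_3 between -0.008 and 0.008 m and z of spare in the frame of cradle_3 between 0.017 and 0.0265 m and angle between spare's own z axis and vertical below 0.6 rad and angle between the z axis of spare and the z axis of cradle_3, either way round below 0.08 rad and angle between the x axis of spare and the x axis of cradle_3, either way round below 0.14 rad and linear speed of spare below 0.02 m/s and angular speed of spare below 0.2 rad/s and contact force between spare and the fingers below 0.3 N and distance of each of tile_1, tile_2 from where it was at the start of the episode below 0.012 m and distance of each of brush, jar from where it was at the start of the episode below 0.03 m); the robot touches nothing.
It fails at once if the spare is dropped or knocked over (it falls free at over 0.5 m/s, a drop of about 13 mm) (contact force between spare and the fingers below 0.1 N and linear speed of spare above 0.5 m/s).
It fails at once if the spare is banged onto a cradle or the board (more than 70 N) (contact force between spare and cradle_1 above 70 N or contact force between spare and cradle_2 above 70 N or contact force between spare and cradle_3 above 70 N or contact force between spare and board above 70 N).
It fails at once if a tile already on the rack is shifted by more than 20 mm (distance of any of tile_1, tile_2 from where it was at the start of the episode above 0.02 m).
It fails at once if the brush or the jar is shifted by more than 50 mm (distance of any of brush, jar from where it was at the start of the episode above 0.05 m).
It also fails if it takes over 38 s, if anything falls off the work surface, if the arm or the gripper's body presses on something with over 40 N, if the wrist force passes 120 N, or if a joint passes its speed limit or range.

## Working session

There is one attempt and no reset: what is moved stays moved. The work goes in short steps, Python scripts to look and compute and a tool call to move; the robot and the scene stay as the last step left them, time stands still between calls to the robot, and variables do not carry over. Pictures are saved under pics/ and viewed, at most 10 in all, crops included, and the job is handed in when it is done.

Besides the shell and the picture viewer there is one more tool, called after "Emit:" in YAML: its name, and indented under it one key for each argument. move_arm: Moves the arm, as the interface text tells. Its arguments: {"type":"object","properties":{"series":{"type":"array"},"grip_force":{"type":"number"}},"required":["series"]}

```bash
mkdir -p pics; ls; python3 - <<'E'
from workcell import *
import cv2
print(read_state())
for n in("scene","top"):
    im=read_camera(n); cv2.imwrite(f"pics/{n}0.png",im[:,:,::-1]); print(n,calibration(n))
E
```

```text
pics
{'time': 0.0, 'q': array([-1.22586991e+00,  2.64765539e-01,  1.60539521e+00,  5.22573834e-05,
        1.27369681e+00, -3.69267557e-02]), 'joint_vel': array([ 0.00085224,  0.00040197, -0.00098886, -0.00134789, -0.00101968,
        0.00109603]), 'joint_torque': array([-1.93176609e-03, -5.15106511e+01, -3.67314327e+01, -1.03180375e-04,
        1.27165092e-02, -3.02681293e-06]), 'tool_pos': array([ 0.25128544, -0.62570446,  0.23794221]), 'tcp_rot': array([-3.08230578e+00, -5.95726188e-01,  4.67856396e-04]), 'wrist_force': array([0.66176749, 0.5891013 , 0.14821769]), 'torque': array([-0.00343619, -0.03172345,  0.01029156]), 'grip_force': 0.0, 'width': 1.0010820750062366}
scene {'camera_matrix': array([[387.92031941,   0.        , 311.60572107],
       [  0.        , 387.92031941, 207.97930112],
       [  0.        ,   0.        ,   1.        ]]), 'k1': -0.09439494522168065, 'rvec': array([ 2.19583209,  1.30928218, -0.42191739]), 'tvec': array([-0.26220418, -0.25299792,  1.34276609])}
top {'camera_matrix': array([[430.74813682,   0.        , 323.21561775],
       [  0.        , 430.74813682, 196.23796881],
       [  0.        ,   0.        ,   1.        ]]), 'k1': -0.05793612221682684, 'rvec': array([ 2.1690296 , -2.17816449,  0.0339126 ]), 'tvec': array([0.08265061, 0.43735411, 1.17109569])}
```

View pics/scene0.png

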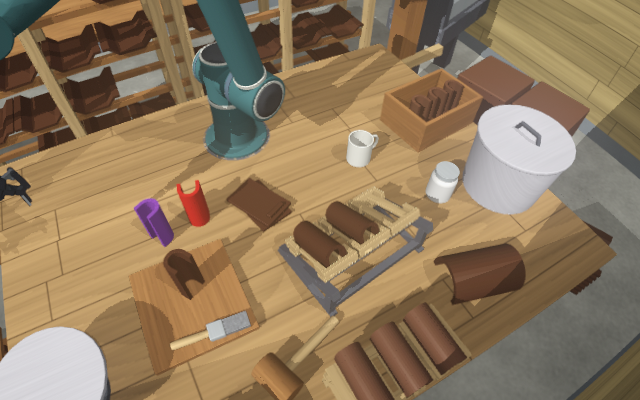

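View pics/top0.png

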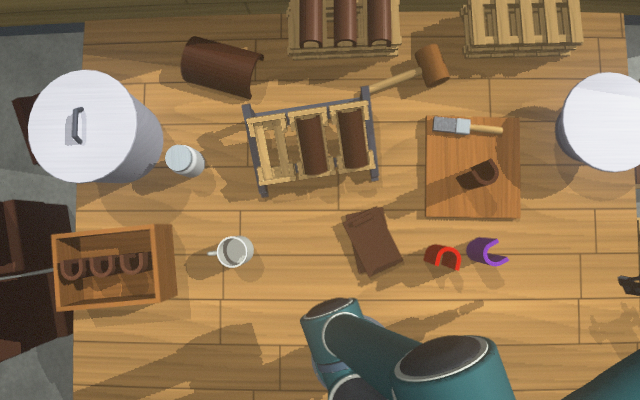

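The spare candidates (top image) are the brown U on the ware board (477,177), the red one (443,257), the purple one (487,252), the tiles in the box (105,265) and the crate tiles (345,22). By the description it is the brown one on the board. The empty cradle is the leftmost, at (270,150). Next I'll check both in close crops.

```bash
cat > h.py <<'E'
import numpy as np, cv2
from scipy.spatial.transform import Rotation as R
def proj(c,P):
    P=np.atleast_2d(P).astype(float)
    return cv2.projectPoints(P,c["rvec"],c["tvec"],c["camera_matrix"],np.array([c["k1"],0,0,0.]))[0][:,0]
def onz(c,uv,z):
    "pixels -> world points at height z"
    n=cv2.undistortPoints(np.array(uv,float).reshape(-1,1,2),c["camera_matrix"],np.array([c["k1"],0,0,0.]))[:,0]
    M=cv2.Rodrigues(np.array(c["rvec"]))[0]; o=-M.T@c["tvec"]; d=np.c_[n,np.ones(len(n))]@M
    return o+d*((z-o[2])/d[:,2])[:,None]
E
python3 - <<'E'
import cv2,numpy as np
a=cv2.imread('pics/top0.png')
c1=cv2.resize(a[100:225,420:530],None,fx=4,fy=4,interpolation=cv2.INTER_CUBIC)
cv2.imwrite('pics/c1.png',c1)
cv2.imwrite('pics/c2.png',cv2.resize(a[92:202,235:390],None,fx=5,fy=5,interpolation=cv2.INTER_CUBIC))
E
```

```text
(no output)
```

View pics/c1.png

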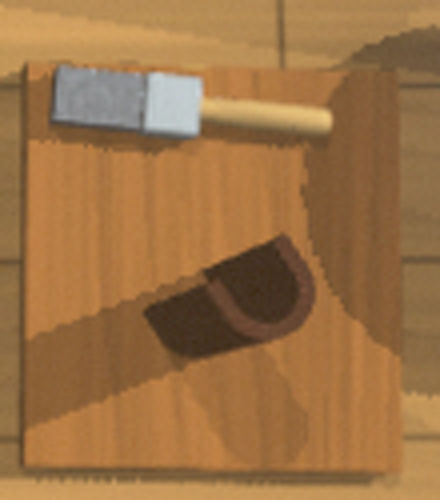

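View pics/c2.png

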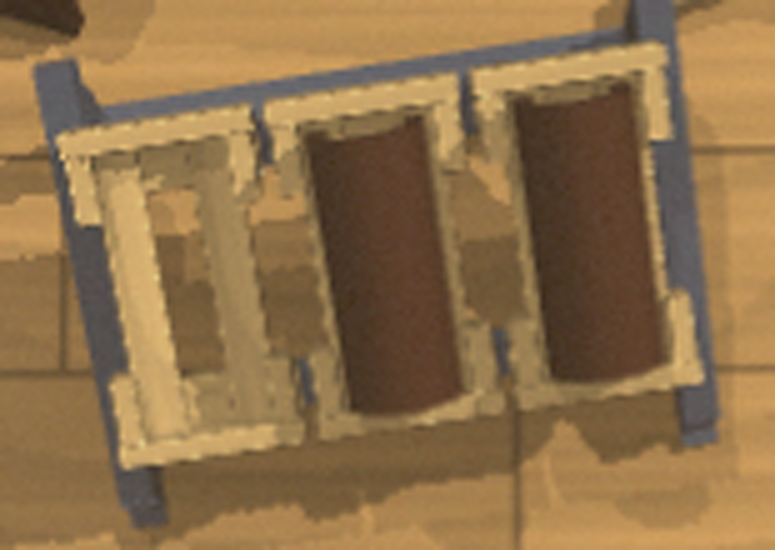

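The crops confirm the choice. In the spare crop the rim corners are at about (206,280) and (286,236), with the crown towards the lower right. In the rack crop the outer corners of the empty cradle are at (58,140), (252,112), (303,438) and (122,467).

```bash
cat > fit.py <<'E'
from h import *
from workcell import calibration
from scipy.optimize import least_squares
T=calibration("top"); S=calibration("scene")
def U(th): # outer outline of U: th in [-1,1] via points (y,z)
    return np.array([[30*np.sin(t),22+30*np.cos(t)] for t in th])/1000
def spT(p): # x,y,yaw(crown heading)
    c,s=np.cos(p[2]),np.sin(p[2]); Z=np.array([c,s,0]);X=np.array([0,0,1.]);Y=np.cross(Z,X)
    M=np.eye(4);M[:3,:3]=np.c_[X,Y,Z];M[:3,3]=[p[0],p[1],.088];return M
def crT(p,k=0): # x,y,z,yaw of leftmost (empty)
    r=R.from_euler('ZY',[p[3],-np.radians(22)]).as_matrix()
    M=np.eye(4);M[:3,:3]=r;M[:3,3]=np.array(p[:3])-k*.105*r[:,1];return M
ap=lambda M,P:np.atleast_2d(P)@M[:3,:3].T+M[:3,3]
box=lambda z:np.array([[.088,.049,z],[.088,-.049,z],[-.088,-.049,z],[-.088,.049,z]])
E
cat > f1.py <<'E'
from fit import *
cp=lambda pts,x0,y0,s:np.array([((x+.5)/s-.5+x0,(y+.5)/s-.5+y0) for x,y in pts])
tips=cp([(206,280),(287,235)],420,100,4)
arc=cp([(316,290),(295,322),(265,337),(235,325)],420,100,4)
b=cp([(25,65),(400,68),(403,472),(22,468)],420,100,4)
B=onz(T,b,.018);print("board",B.round(3),np.linalg.norm(B[1]-B[0]),np.linalg.norm(B[3]-B[0]))
def dist(a,poly): return np.min(np.linalg.norm(poly-a,axis=1))
def res(p):
    M=spT(p); q=proj(T,ap(M,[[.07,.03,0],[.07,-.03,0]]))
    if np.linalg.norm(q[0]-tips[0])>np.linalg.norm(q[1]-tips[0]): q=q[::-1]
    o=U(np.linspace(-1.57,1.57,200)); poly=proj(T,ap(M,np.c_[np.full(200,.07),o]))
    return np.r_[(q-tips).ravel(),[dist(a,poly) for a in arc]]
p0=onz(T,[tips.mean(0)],.158)[0]
f=least_squares(res,[p0[0],p0[1],np.arctan2(-.44,-.8)],diff_step=1e-5);print("spare",f.x,f.fun.round(2))
C=cp([(58,140),(252,112),(303,438),(122,467),(265,102),(460,77),(475,72),(665,45),(702,382)],235,92,5)
def rc(p):
    P=np.vstack([ap(crT(p,0),box(.036)),ap(crT(p,1),box(.036))[:2],ap(crT(p,2),box(.036))[:3]])
    return (proj(T,P)-C).ravel()
g0=onz(T,[C[:4].mean(0)],.1)[0]
g=least_squares(rc,[*g0,.2]);print("cr",g.x,g.fun.reshape(-1,2).round(1).tolist())
np.savez('fit.npz',sp=f.x,cr=g.x)
for n,c in(("top",T),("scene",S)):
    im=cv2.imread(f'pics/{n}0.png')
    s=4;u0,v0=(240,95) if n=="top" else(120,170)
    w,h=(200,150) if n=="zz" else ((270,125) if n=="top" else (330,150))
    s=2.4 if n=="scene" else 2.9
    im=cv2.resize(im[v0:v0+h,u0:u0+w],None,fx=s,fy=s,interpolation=cv2.INTER_CUBIC)
    def line(P,col): cv2.polylines(im,[np.int32(((proj(c,P)-[u0,v0]+.5)*s-.5)*16)],False,col,1,cv2.LINE_AA,4)
    M=spT(f.x);o=np.vstack([[.03,0],U(np.linspace(1.57,-1.57,30)),[-.03,0]])
    for x in(.07,-.07): line(ap(M,np.c_[np.full(len(o),x),o]),(255,255,0))
    for y in(.03,-.03): line(ap(M,[[.07,y,0],[-.07,y,0]]),(255,255,0))
    for k in range(3): line(ap(crT(g.x,k),box(.036)[[0,1,2,3,0]]),(0,255,0))
    if n=="top": t=im
    else: im=im
    cv2.imwrite(f'pics/o_{n}.png',im)
a,b=cv2.imread('pics/o_top.png'),im
w=min(800,max(a.shape[1],b.shape[1]));h=[np.pad(i[:, :w],((0,0),(0,max(0,w-i.shape[1])),(0,0))) for i in(a[:290],b[:310])]
cv2.imwrite('pics/ov1.png',np.vstack(h)[:600])
E
python3 f1.py
```

```text
board [[ 0.659 -0.205  0.018]
 [ 0.656 -0.466  0.018]
 [ 0.376 -0.458  0.018]
 [ 0.38  -0.197  0.018]] 0.2612421505902664 0.2791350607304504
spare [ 0.50599599 -0.30728473 -2.63408932] [-0.51 -0.03  0.4  -0.81  0.48  0.98  0.12  0.16]
cr [0.56552859 0.21201351 0.07262754 0.13747857] [[0.2, -0.8], [-0.3, -1.0], [0.8, 0.5], [0.4, -0.0], [-0.1, 0.6], [-0.5, -0.1], [-0.7, 0.5], [0.1, 0.2], [0.2, 0.3]]
```

View pics/ov1.png

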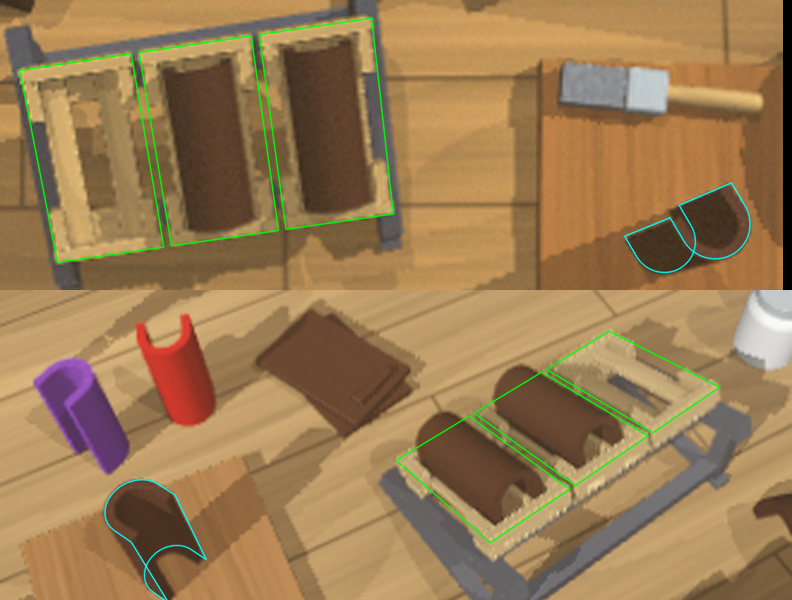

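The overlays match in both views, and the board fits at 280×260. The purple and red look-alikes may lie in the approach corridor, so I'll locate them and compute candidate grasp poses.

```bash
cat > f2.py <<'E'
from fit import *
# scene base/top picks from the overlay picture (scale 2.4, origin 120,170; bottom panel starts at row 290)
sc=lambda x,y:(x/2.4+120,(y-290)/2.4+170)
for n,base,top in(("purple",[sc(110,470),sc(128,458)],[sc(36,382),sc(85,365)]),("red",[sc(190,422),sc(212,405)],[sc(140,325),sc(185,318)])):
    print(n,"base@0",onz(S,base,0).round(3).tolist()); 
    for z in(.1,.14): print("  top@",z,onz(S,top,z).round(3).tolist())
print("top cam: purple",[onz(T,[(470,242),(507,262),(487,252)],z).round(3).tolist() for z in(0,.14)])
print("top cam: red",[onz(T,[(428,250),(460,268),(443,257)],z).round(3).tolist() for z in(0,.14)])
D=np.load('fit.npz');M=spT(D['sp'])
from workcell import read_state
s=read_state();R0=R.from_rotvec(s['tcp_rot']);print("tool axes now",R0.as_matrix().round(2).tolist())
E
python3 f2.py
```

```text
purple base@0 [[0.321, -0.343, 0.0], [0.315, -0.319, -0.0]]
  top@ 0.1 [[0.241, -0.377, 0.1], [0.244, -0.321, 0.1]]
  top@ 0.14 [[0.277, -0.371, 0.14], [0.28, -0.318, 0.14]]
red base@0 [[0.3, -0.237, 0.0], [0.289, -0.205, 0.0]]
  top@ 0.1 [[0.216, -0.247, 0.1], [0.231, -0.196, 0.1]]
  top@ 0.14 [[0.254, -0.247, 0.14], [0.269, -0.199, 0.14]]
top cam: purple [[[0.31, -0.324, 0.0], [0.254, -0.425, 0.0], [0.282, -0.37, 0.0]], [[0.316, -0.281, 0.14], [0.267, -0.371, 0.14], [0.292, -0.322, 0.14]]]
top cam: red [[[0.289, -0.207, 0.0], [0.239, -0.295, 0.0], [0.269, -0.248, 0.0]], [[0.297, -0.178, 0.14], [0.253, -0.255, 0.14], [0.28, -0.214, 0.14]]]
tool axes now [[0.93, 0.37, -0.0], [0.37, -0.93, 0.0], [0.0, -0.0, -1.0]]
```

```bash
cat > plan.py <<'E'
from fit import *
from workcell import read_state
def tl(d,zg,a):
    "tool pose in tile frame: grasp point (d,0,zg) mm, tilt a deg from -z towards the +x end"
    a=np.radians(a); z=np.array([-np.sin(a),0,-np.cos(a)]); y=np.array([0,-1.,0]); M=np.eye(4)
    M[:3,:3]=np.c_[np.cross(y,z),y,z]; M[:3,3]=np.array([d,0,zg])/1000+.011*z; return M
def cur():
    s=read_state();M=np.eye(4);M[:3,:3]=R.from_rotvec(s['tcp_rot']).as_matrix();M[:3,3]=s['tool_pos'];return M
def rows(A,B,tmax=10,smax=5.5,show=True):
    "equal rows from pose A to B: cm and deg in the tool axes, straight line in world"
    rv=R.from_matrix(A[:3,:3].T@B[:3,:3]).as_rotvec(); d=B[:3,3]-A[:3,3]
    n=max(1,int(np.ceil(max(np.degrees(np.linalg.norm(rv))/tmax,np.linalg.norm(d)*100/smax-1e-6))))
    for i in range(n):
        Ri=A[:3,:3]@R.from_rotvec(rv*i/n).as_matrix()
        print(i,(Ri.T@d/n*100).round(2),np.degrees(rv/n).round(2))
def sh(M,v): N=M.copy();N[:3,3]+=v;return N
D=np.load('fit.npz');SP=spT(D['sp']);CR=crT(D['cr'])
G=SP@tl(26,27,28)
E
python3 - <<'E'
from plan import *
from workcell import *
c=calibration("wrist");im=read_camera("wrist")[:,:,::-1].copy()
A=cur();print(A.round(3).tolist())
for z in(.008,-.005):
  for y in(.0427,.057,-.0427,-.057):
    p=proj(c,ap(A,[[0,y,z]]))[0];print(z,y,p.round(0));cv2.circle(im,tuple(np.int32(p)),3,(0,0,255) if z>0 else (0,255,0),-1)
cv2.imwrite('pics/w0.png',im)
print(G.round(3).tolist()); B=sh(G,-.13*G[:3,2]); print("stage",B[:3,3]); rows(A,B)
E
```

```text
[[0.928, 0.373, -0.001, 0.251], [0.373, -0.928, 0.002, -0.626], [0.0, -0.002, -1.0, 0.238], [0.0, 0.0, 0.0, 1.0]]
0.008 0.0427 [400. 266.]
0.008 0.057 [430. 266.]
0.008 -0.0427 [219. 266.]
0.008 -0.057 [188. 266.]
-0.005 0.0427 [407. 280.]
-0.005 0.057 [440. 280.]
-0.005 -0.0427 [211. 280.]
-0.005 -0.057 [178. 280.]
[[0.41, 0.486, 0.772, 0.491], [0.228, -0.874, 0.429, -0.316], [0.883, 0.0, -0.469, 0.109], [0.0, 0.0, 0.0, 1.0]]
stage [ 0.39057135 -0.3714707   0.16986712]
0 [ 3.2  -2.63  0.98] [ 0.54  8.84 -0.93]
1 [ 3.05 -2.57  1.49] [ 0.54  8.84 -0.93]
2 [ 2.83 -2.5   1.97] [ 0.54  8.84 -0.93]
3 [ 2.53 -2.44  2.41] [ 0.54  8.84 -0.93]
4 [ 2.17 -2.37  2.79] [ 0.54  8.84 -0.93]
5 [ 1.75 -2.31  3.12] [ 0.54  8.84 -0.93]
6 [ 1.28 -2.26  3.37] [ 0.54  8.84 -0.93]
```

View pics/w0.png

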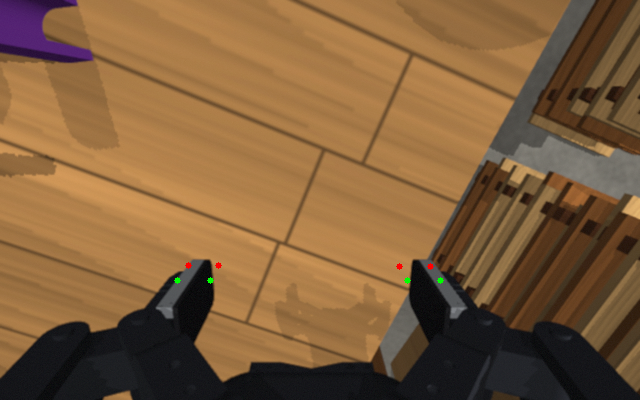

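```bash
python3 - <<'E'
from plan import *
from workcell import *
c=calibration("wrist");A=cur()
for x in(.011,-.011):
  for z in(.012,.008,.0,-.005,-.03): print(x,z,proj(c,ap(A,[[x,-.0427,z],[x,.0427,z]])).round(0).tolist())
M=cv2.Rodrigues(c['rvec'])[0];print("cam in tool",(A[:3,:3].T@(-M.T@c['tvec']-A[:3,3])).round(3),(A[:3,:3].T@M.T).round(2).tolist())
E
```

```text
0.011 0.012 [[219.0, 241.0], [399.0, 241.0]]
0.011 0.008 [[217.0, 244.0], [401.0, 244.0]]
0.011 0.0 [[212.0, 252.0], [406.0, 252.0]]
0.011 -0.005 [[208.0, 257.0], [409.0, 257.0]]
0.011 -0.03 [[188.0, 289.0], [429.0, 289.0]]
-0.011 0.012 [[223.0, 282.0], [396.0, 282.0]]
-0.011 0.008 [[220.0, 286.0], [398.0, 286.0]]
-0.011 0.0 [[216.0, 296.0], [402.0, 296.0]]
-0.011 -0.005 [[213.0, 302.0], [405.0, 302.0]]
-0.011 -0.03 [[194.0, 341.0], [423.0, 341.0]]
cam in tool [ 0.075  0.001 -0.134] [[0.0, -0.96, -0.29], [1.0, 0.0, 0.0], [0.0, -0.29, 0.96]]
```

Emit:
move_arm:
  series: [8.5,3.2,-2.6,1.0,0.5,8.8,-0.9,8.5,3.0,-2.6,1.5,0.5,8.8,-0.9]
  grip_force: 50

```text
time: 0.4
tool_pos: [0.2919, -0.5533, 0.2195]
tcp_rot: [-2.967, -0.624, -0.463]
wrist_force: [0.3, 0.5, -1.5]
width: 0.998
grip_force: 0.0
```

```bash
python3 -c "
from workcell import *
s=read_state();print(s['time'],s['q'].round(3),s['tool_pos'],s['tcp_rot'])"
```

```text
0.4 [-1.291  0.205  1.743  0.323  1.263 -0.244] [ 0.2919054  -0.55327869  0.21953657] [-2.96651329 -0.62396256 -0.46297768]
```

```bash
sed -i 's/^G=.*/G=SP@tl(26,22,25)/' plan.py; python3 - <<'E'
from plan import *
A=cur();B=sh(G,-.13*G[:3,2]);print(B[:3,3],G[:3,3]);rows(A,B)
E
```

```text
[ 0.39251166 -0.37039172  0.16429157] [ 0.49548171 -0.31313157  0.1093512 ]
0 [ 2.81 -2.52  2.1 ] [ 0.61  9.41 -0.89]
1 [ 2.47 -2.45  2.56] [ 0.61  9.41 -0.89]
2 [ 2.05 -2.39  2.96] [ 0.61  9.41 -0.89]
3 [ 1.57 -2.33  3.28] [ 0.61  9.41 -0.89]
4 [ 1.05 -2.27  3.52] [ 0.61  9.41 -0.89]
```

```bash
python3 - <<'E'
from plan import *
A=cur();B=sh(G,-.08*G[:3,2]+[0,0,.03]);print(B[:3,3]);rows(A,B)
E
```

```text
[ 0.43211553 -0.34836859  0.17316066]
0 [ 3.72 -2.6   2.21] [ 0.61  9.41 -0.89]
1 [ 3.35 -2.52  2.82] [ 0.61  9.41 -0.89]
2 [ 2.88 -2.44  3.36] [ 0.61  9.41 -0.89]
3 [ 2.33 -2.36  3.81] [ 0.61  9.41 -0.89]
4 [ 1.71 -2.29  4.17] [ 0.61  9.41 -0.89]
```

Emit:
move_arm:
  series: [8.5,3.7,-2.6,2.2,0.6,9.4,-0.9,8.5,3.4,-2.5,2.8,0.6,9.4,-0.9,8.5,2.9,-2.4,3.4,0.6,9.4,-0.9,8.5,2.3,-2.4,3.8,0.6,9.4,-0.9]

```text
time: 0.9
tool_pos: [0.4038, -0.3897, 0.1817]
tcp_rot: [-2.517, -0.623, -1.322]
wrist_force: [0.8, 0.2, -1.3]
width: 0.996
grip_force: 0.0
```

```bash
python3 - <<'E'
from plan import *
A=cur();B=sh(G,-.08*G[:3,2]+[0,0,.03]);print(read_state()['q'].round(2),A.round(3).tolist());rows(A,B)
E
```

```text
[-1.32  0.24  2.05  0.96  1.35 -0.72] [[0.502, 0.469, 0.726, 0.404], [0.261, -0.883, 0.39, -0.39], [0.824, -0.007, -0.566, 0.182], [0.0, 0.0, 0.0, 1.0]]
0 [ 1.8  -2.31  4.15] [ 0.75  9.47 -0.88]
```

Emit:
move_arm:
  series: [8.5,1.8,-2.3,4.2,0.8,9.4,-0.9,8.5,0,0,0,0,0,0]

```text
time: 1.15
tool_pos: [0.4311, -0.3438, 0.1684]
tcp_rot: [-2.361, -0.607, -1.494]
wrist_force: [0.2, 0.1, -0.8]
width: 0.996
grip_force: 0.0
```

```bash
python3 - <<'E'
from plan import *
from workcell import read_camera
A=cur();print(read_state()['q'].round(2));rows(A,sh(G,-.08*G[:3,2]));rows(sh(G,-.08*G[:3,2]),G,smax=2)
c=calibration("wrist");im=read_camera("wrist")[:,:,::-1].copy()
def line(P,col): cv2.polylines(im,[np.int32(proj(c,P)*16)],False,col,1,cv2.LINE_AA,4)
o=np.vstack([[.03,0],U(np.linspace(1.57,-1.57,30)),[-.03,0]])
for x in(.07,-.07): line(ap(SP,np.c_[np.full(len(o),x),o]),(255,255,0))
for y in(.03,-.03): line(ap(SP,[[.07,y,.022],[-.07,y,.022]]),(255,255,0))
cv2.imwrite('pics/w1.png',im)
E
```

```text
[-1.3   0.3   2.13  1.1   1.39 -0.85]
0 [-2.33  0.48  0.95] [-0.51  0.17 -0.58]
0 [0. 0. 2.] [0. 0. 0.]
1 [0. 0. 2.] [0. 0. 0.]
2 [0. 0. 2.] [0. 0. 0.]
3 [0. 0. 2.] [0. 0. 0.]
```

View pics/w1.png

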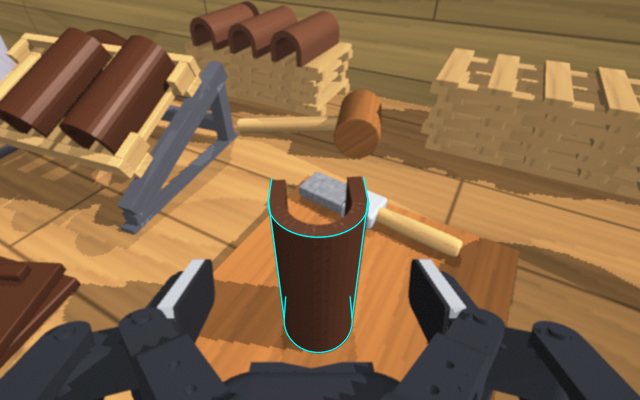

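The overlay sits on the spare in the wrist view: top ring at (270–367,180–235), base at about (318,350). Now I'll go down and in.

Emit:
move_arm:
  series: [8.5,-2.3,0.5,1.0,-0.5,0.2,-0.6,8.5,0,0,2,0,0,0,8.5,0,0,2,0,0,0,8.5,0,0,2,0,0,0]

```text
time: 1.7
tool_pos: [0.4828, -0.3273, 0.1223]
tcp_rot: [-2.373, -0.624, -1.513]
wrist_force: [-0.1, -0.2, -0.0]
width: 0.996
grip_force: 0.0
```

```bash
python3 - <<'E'
from plan import *
rows(cur(),G)
E
```

```text
0 [-0.4  -0.64  2.18] [0.37 0.13 0.63]
```

Emit:
move_arm:
  series: [8.5,0,0,0,0,0,0,8.5,0,0,0,0,0,0]

```text
time: 1.95
tool_pos: [0.4816, -0.3272, 0.1222]
tcp_rot: [-2.372, -0.624, -1.512]
wrist_force: [0.4, 0.7, -1.1]
width: 0.994
grip_force: 0.0
```

```bash
python3 - <<'E'
from plan import *
rows(cur(),G)
E
```

```text
0 [-0.35 -0.57  2.26] [0.31 0.12 0.58]
```

Emit:
move_arm:
  series: [8.5,-0.3,-0.6,0,0.3,0.1,0.6,8.5,0,0,0,0,0,0,8.5,0,0,1.2,0,0,0,8.5,0,0,1.0,0,0,0,8.5,0,0,0,0,0,0]

```text
time: 2.58
tool_pos: [0.4951, -0.3121, 0.1092]
tcp_rot: [-2.365, -0.612, -1.505]
wrist_force: [0.8, -0.0, -0.9]
width: 0.992
grip_force: 0.0
```

```bash
python3 - <<'E'
from plan import *
rows(cur(),G)
E
```

```text
0 [ 0.    0.11 -0.02] [-0.05  0.01 -0.1 ]
```

Emit:
move_arm:
  series: [6.2,0,0.1,0,0,0,0,6.2,0,0,0,0,0,0,5.0,0,0,0,0,0,0,5.0,0,0,0,0,0,0,5.0,0,0,0,0,0,0]
  grip_force: 60

```text
time: 3.2
tool_pos: [0.4952, -0.314, 0.1101]
tcp_rot: [-2.366, -0.612, -1.507]
wrist_force: [-1.9, 1.4, 2.3]
width: 0.695
grip_force: 63.8
```

Emit:
move_arm:
  series: [5.0,0,0,0,0,0,0,5.0,0,0,0,0,0,0]

```text
time: 3.45
tool_pos: [0.4953, -0.314, 0.1101]
tcp_rot: [-2.366, -0.612, -1.507]
wrist_force: [-2.2, 0.8, 4.9]
width: 0.7
grip_force: 63.9
```

Emit:
move_arm:
  series: [5.0,0.9,0,-0.4,0,0,0,5.0,2.7,0,-1.3,0,0,0,5.0,4.5,0,-2.1,0,0,0,5.0,4.5,0,-2.1,0,0,0,5.0,0,0,0,0,0,0]

```text
time: 4.08
tool_pos: [0.4961, -0.3164, 0.2534]
tcp_rot: [-2.371, -0.619, -1.512]
wrist_force: [-0.6, -0.6, -4.0]
width: 0.702
grip_force: 64.9
```

```bash
cat > look.py <<'E'
import sys
from plan import *
from workcell import read_camera
c=calibration("wrist");A=cur();im=read_camera("wrist")[:,:,::-1].copy()
cv2.imwrite(f'pics/{sys.argv[1]}_raw.png',im)
M=A@np.linalg.inv(tl(26,22,25))
def line(P,col): cv2.polylines(im,[np.int32(proj(c,P)*16)],False,col,1,cv2.LINE_AA,4)
o=np.vstack([[.03,0],U(np.linspace(1.57,-1.57,30)),[-.03,0]])
for x in(.07,-.07): line(ap(M,np.c_[np.full(len(o),x),o]),(255,255,0))
for y in(.03,-.03): line(ap(M,[[.07,y,.0],[-.07,y,.0]]),(255,255,0))
for k in range(3): line(ap(crT(D['cr'],k),box(.036)[[0,1,2,3,0]]),(0,255,0))
cv2.imwrite(f'pics/{sys.argv[1]}.png',im)
s=read_state();print(s['wrist_force'].round(1),s['width'],s['q'].round(2))
rows(A,sh(CR@np.block([[np.eye(3),np.array([[0],[0],[.022]])],[np.zeros((1,3)),1]])@tl(26,22,25),CR[:3,2]*.09))
E
python3 look.py w2
```

```text
[-1.1  0.4 -3.5] 0.6954690020270649 [-1.17  0.16  2.11  1.17  1.37 -0.68]
0 [ 0.75 -4.39  2.87] [-1.1  -6.72  1.94]
1 [ 0.92 -4.47  2.69] [-1.1  -6.72  1.94]
2 [ 1.07 -4.56  2.48] [-1.1  -6.72  1.94]
3 [ 1.2  -4.64  2.26] [-1.1  -6.72  1.94]
4 [ 1.29 -4.72  2.02] [-1.1  -6.72  1.94]
5 [ 1.35 -4.8   1.78] [-1.1  -6.72  1.94]
6 [ 1.38 -4.88  1.52] [-1.1  -6.72  1.94]
7 [ 1.38 -4.96  1.27] [-1.1  -6.72  1.94]
8 [ 1.34 -5.02  1.01] [-1.1  -6.72  1.94]
9 [ 1.27 -5.09  0.76] [-1.1  -6.72  1.94]
```

View pics/w2.png

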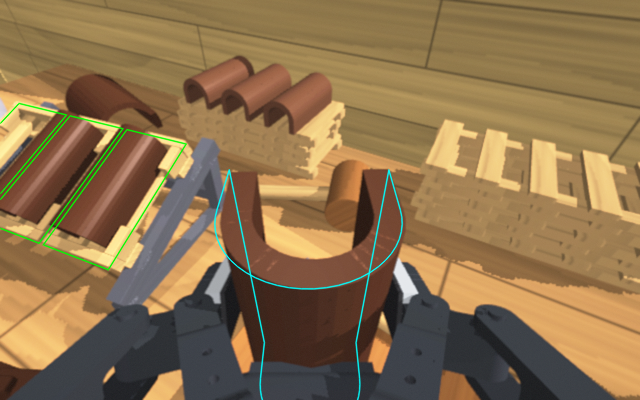

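The spare is held as planned: the overlay matches its top ring at (220–405,175–290) with no slip. I'll carry it higher over the rack while turning.

```bash
cat > nxt.py <<'E'
import sys
from plan import *
off=[float(v)/1000 for v in sys.argv[1:4]]; sm=float(sys.argv[4]) if len(sys.argv)>4 else 5
# offsets along cradle x,y,z from the seated pose
T4=np.eye(4);T4[:3,3]=np.array([0,0,.022])+off
s=read_state();print(s['time'],s['wrist_force'].round(1),s['q'].round(2),round(s['width'],3))
rows(cur(),CR@T4@tl(26,22,25),smax=sm)
E
python3 nxt.py 0 0 150
```

```text
4.125 [-1.1  0.4 -3.5] [-1.17  0.16  2.11  1.17  1.37 -0.68] 0.695
0 [ 1.07 -4.04  2.22] [-1.03 -6.1   1.76]
1 [ 1.17 -4.12  2.03] [-1.03 -6.1   1.76]
2 [ 1.25 -4.19  1.82] [-1.03 -6.1   1.76]
3 [ 1.3  -4.26  1.61] [-1.03 -6.1   1.76]
4 [ 1.33 -4.33  1.4 ] [-1.03 -6.1   1.76]
5 [ 1.33 -4.39  1.17] [-1.03 -6.1   1.76]
6 [ 1.31 -4.45  0.95] [-1.03 -6.1   1.76]
7 [ 1.26 -4.5   0.74] [-1.03 -6.1   1.76]
8 [ 1.19 -4.55  0.53] [-1.03 -6.1   1.76]
9 [ 1.1  -4.6   0.32] [-1.03 -6.1   1.76]
10 [ 0.98 -4.63  0.13] [-1.03 -6.1   1.76]
```

Emit:
move_arm:
  series: [5.0,3.5,-2.5,0.5,-1,-7,1.8,5.0,3.5,-3,0.5,-1,-7,1.8,5.0,2.5,-3.5,1,-1,-7,1.8,5.0,1.5,-4,1.5,-1,-7,1.8]

```text
time: 4.62
tool_pos: [0.5161, -0.1593, 0.3213]
tcp_rot: [-2.791, -0.498, -0.905]
wrist_force: [0.5, 1.2, -4.5]
width: 0.696
grip_force: 65.5
```

```bash
python3 nxt.py 0 0 150
```

```text
4.625 [ 0.5  1.2 -4.5] [-0.7  -0.26  2.1   0.65  1.1   0.28] 0.696
0 [ 0.68 -4.19  1.87] [-0.86 -4.87  1.52]
1 [ 0.72 -4.24  1.75] [-0.86 -4.87  1.52]
2 [ 0.75 -4.28  1.62] [-0.86 -4.87  1.52]
3 [ 0.77 -4.33  1.49] [-0.86 -4.87  1.52]
4 [ 0.78 -4.37  1.36] [-0.86 -4.87  1.52]
5 [ 0.77 -4.41  1.23] [-0.86 -4.87  1.52]
6 [ 0.75 -4.45  1.1 ] [-0.86 -4.87  1.52]
7 [ 0.72 -4.48  0.97] [-0.86 -4.87  1.52]
```

Emit:
move_arm:
  series: [5.0,0.9,-4.2,1.8,-0.9,-6,1.5,5.0,0.9,-4.2,1.7,-0.9,-6,1.5,5.0,0.8,-4.3,1.5,-0.9,-5,1.5,5.0,0.8,-4.3,1.4,-0.9,-5,1.5]

```text
time: 5.12
tool_pos: [0.5165, 0.024, 0.2882]
tcp_rot: [-3.025, -0.377, -0.363]
wrist_force: [0.8, 0.3, -2.9]
width: 0.691
grip_force: 65.5
```

```bash
python3 nxt.py 0 0 130
```

```text
5.125 [ 0.8  0.3 -2.9] [-0.08 -0.22  2.02  0.13  1.12  1.2 ] 0.691
0 [ 0.91 -4.3   1.84] [-0.75 -4.21  1.59]
1 [ 0.92 -4.35  1.72] [-0.75 -4.21  1.59]
2 [ 0.92 -4.4   1.59] [-0.75 -4.21  1.59]
3 [ 0.91 -4.44  1.47] [-0.75 -4.21  1.59]
```

Emit:
move_arm:
  series: [5.0,0.9,-4.3,1.2,-0.8,-4.2,1.6,5.0,0.9,-4.3,1.2,-0.8,-4.2,1.6,5.0,0.9,-4.4,1.4,-0.8,-4.2,1.6,5.0,0.9,-4.4,1.4,-0.7,-4.2,1.6,5.0,0,0,0,0,0,0]

```text
time: 5.75
tool_pos: [0.5216, 0.2051, 0.2438]
tcp_rot: [3.127, 0.221, -0.085]
wrist_force: [-0.5, -1.0, -4.6]
width: 0.693
grip_force: 65.9
```

```bash
python3 nxt.py 0 0 70
```

```text
5.75 [-0.5 -1.  -4.6] [0.33 0.08 1.81 0.01 1.31 1.75] 0.693
0 [ 1.44 -0.04  3.26] [0.05 0.06 0.1 ]
1 [ 1.44 -0.04  3.26] [0.05 0.06 0.1 ]
```

Emit:
move_arm:
  series: [5.0,1.4,0,3.3,0,0,0,5.0,1.4,0,3.2,0,0,0,5.0,0.6,0,1.4,0,0,0,5.0,0.6,0,1.4,0,0,0,5.0,0,0,0,0,0,0]

```text
time: 6.38
tool_pos: [0.5583, 0.2066, 0.1537]
tcp_rot: [3.129, 0.214, -0.073]
wrist_force: [0.0, -0.0, -3.3]
width: 0.695
grip_force: 66.0
```

```bash
python3 nxt.py 0 0 30; python3 look.py w3 ; python3 - <<'E'
from workcell import *
import cv2
t=read_camera("top")[:,:,::-1];s=read_camera("scene")[:,:,::-1]
w=cv2.imread('pics/w3.png')
f=lambda a,k:cv2.resize(a,None,fx=k,fy=k,interpolation=cv2.INTER_CUBIC)
import numpy as np
b=np.hstack([cv2.resize(t[90:205,235:390],(400,297)),cv2.resize(s[160:310,270:450],(400,297))])
a=np.pad(cv2.resize(w,(480,300)),((0,0),(0,320),(0,0)))
cv2.imwrite('pics/m3.png',np.vstack([a,b]))
E
```

```text
6.375 [ 0.  -0.  -3.3] [0.31 0.21 1.83 0.01 1.14 1.74] 0.695
0 [ 0.43 -0.44  1.35] [ 0.08 -0.31 -0.07]
[ 0.2  0.6 -2.5] 0.691993811575542 [0.31 0.21 1.83 0.01 1.14 1.74]
0 [-2.07 -0.43 -4.1 ] [ 0.08 -0.31 -0.07]
```

View pics/m3.png

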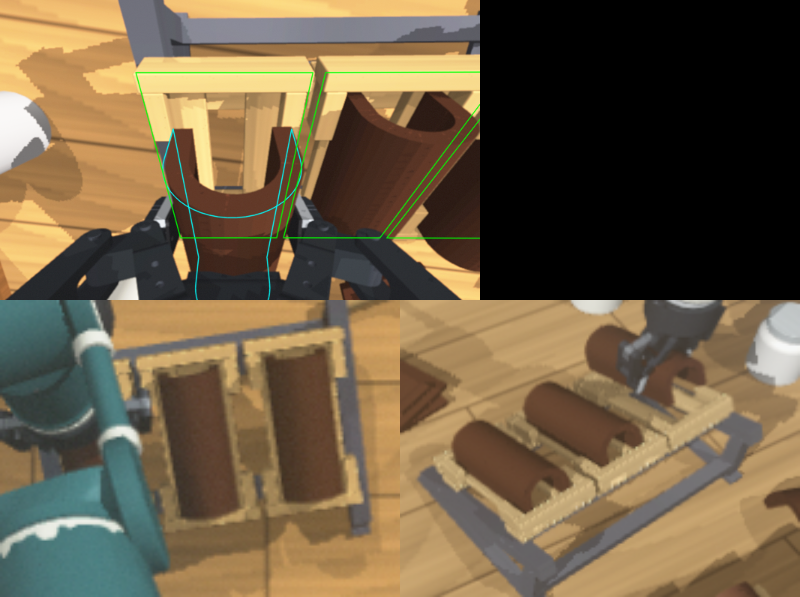

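The wrist view shows the cradle model on the stop's top edge at (136–313,72) and the tile overlay on the tile. I'll correct the 4 mm sideways and lower.

Emit:
move_arm:
  series: [5.0,0.2,-0.4,0.7,0,-0.3,0,5.0,0.2,0,0.7,0,0,0,5.0,0,0,0,0,0,0,5.0,0,0,0,0,0,0]

```text
time: 7.02
tool_pos: [0.5615, 0.2115, 0.1403]
tcp_rot: [3.129, 0.214, -0.079]
wrist_force: [-0.0, -1.0, -2.1]
width: 0.693
grip_force: 65.9
```

```bash
python3 nxt.py 0 0 8 1
```

```text
7.025 [-0.  -1.  -2.1] [0.31 0.23 1.83 0.01 1.13 1.74] 0.693
0 [0.31 0.   0.68] [ 0.02 -0.03 -0.01]
1 [0.31 0.   0.68] [ 0.02 -0.03 -0.01]
2 [0.31 0.   0.68] [ 0.02 -0.03 -0.01]
```

Emit:
move_arm:
  series: [5.0,0.3,0,0.7,0,0,0,5.0,0.3,0,0.7,0,0,0,5.0,0.2,0,0.4,0,0,0,5.0,0.1,0,0.2,0,0,0,5.0,0,0,0,0,0,0]

```text
time: 7.65
tool_pos: [0.5695, 0.2126, 0.1198]
tcp_rot: [3.129, 0.214, -0.079]
wrist_force: [-0.1, 0.6, -3.7]
width: 0.692
grip_force: 66.0
```

```bash
python3 nxt.py 0 0 0 1; python3 look.py w4;python3 - <<'E'
from workcell import *
import cv2,numpy as np
s=read_camera("scene")[:,:,::-1]
w=cv2.imread('pics/w4.png')
b=cv2.resize(s[170:250,350:430],(300,300),interpolation=cv2.INTER_CUBIC)
cv2.imwrite('pics/m4.png',np.hstack([cv2.resize(w[60:340,150:470],(480,420)),np.pad(b,((0,120),(0,0),(0,0)))]))
E
```

```text
7.65 [-0.1  0.6 -3.7] [0.31 0.27 1.83 0.01 1.09 1.74] 0.692
0 [0.35 0.   0.75] [ 0.06 -0.1  -0.05]
[ 0.7  0.7 -2.2] 0.697921904244835 [0.31 0.27 1.83 0.01 1.09 1.74]
0 [-1.72  0.01 -3.71] [ 0.03 -0.05 -0.02]
1 [-1.72  0.   -3.71] [ 0.03 -0.05 -0.02]
```

View pics/m4.png

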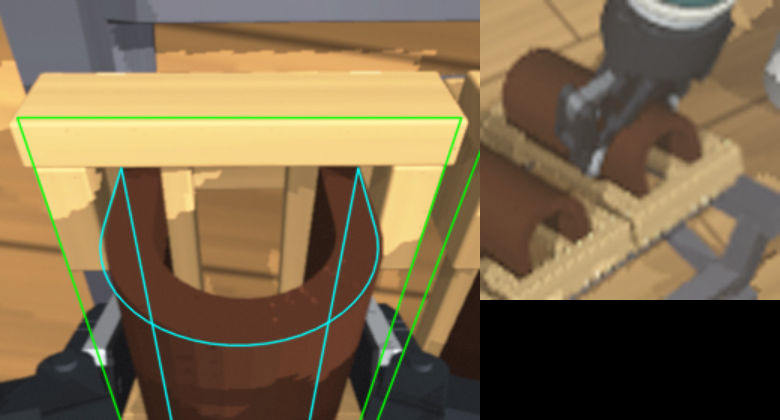

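Tile and cradle are centred within about 1 mm: tile edges at 102 and 381, cradle edges at 12 and 467 in the crop. The cradle may be about 3 mm higher than modelled. I'll lower in small steps, watching the force.

Emit:
move_arm:
  series: [5.0,0.1,0,0.2,0,0,0,5.0,0.05,0,0.1,0,0,0,5.0,0,0,0,0,0,0]

```text
time: 8.12
tool_pos: [0.5708, 0.2129, 0.1185]
tcp_rot: [3.129, 0.214, -0.079]
wrist_force: [-3.4, -0.7, 4.2]
width: 0.695
grip_force: 66.3
```

Emit:
move_arm:
  series: [5.0,0.05,0,0.1,0,0,0,5.0,0,0,0,0,0,0]

```text
time: 8.38
tool_pos: [0.5709, 0.2129, 0.1184]
tcp_rot: [3.129, 0.214, -0.08]
wrist_force: [-5.6, -1.5, 10.1]
width: 0.697
grip_force: 66.6
```

```bash
python3 nxt.py 0 0 0 1
```

```text
8.375 [-5.6 -1.5 10.1] [0.31 0.27 1.83 0.01 1.09 1.74] 0.697
0 [0.2  0.02 0.62] [ 0.06 -0.07 -0.04]
```

```bash
python3 - <<'E'
from plan import *
c=calibration("wrist");A=cur()
# shift camera back to pose of w4 (same orientation)
d=np.array([.5695,.2126,.1198])-A[:3,3]; Mr=cv2.Rodrigues(c['rvec'])[0]; c=dict(c); c['tvec']=c['tvec']-Mr@d
px=np.array([(12,120),(467,120),(22,165),(455,165)])/1.5+[150,60]
L=np.array([[88,49,36],[88,-49,36],[76,49,36],[76,-49,36]])/1000
for prior in(0,1):
  f=least_squares(lambda p:np.r_[(proj(c,ap(crT(p),L))-px).ravel(),prior*(p-D['cr'])/[.004,.004,.008,.01]],D['cr'])
  print(f.x.round(4),f.fun.round(1).tolist(),"in old cradle frame",(CR[:3,:3].T@(f.x[:3]-CR[:3,3])*1000).round(1))
bp=proj(c,ap(crT(f.x),[[.088,.049,0],[.088,-.049,0],[.088,.049,.022]]));print("end-face bottom",(bp-[150,60])*1.5)
A2=A
T4=np.linalg.inv(crT(f.x))@A@np.linalg.inv(tl(26,22,25));print("tile in cradle now",(T4[:3,3]*1000).round(1),R.from_matrix(T4[:3,:3]).as_euler('xyz',degrees=True).round(2))
E
```

```text
[0.5657 0.212  0.0765 0.1374] [-1.9, -0.2, 1.2, -0.1, 2.2, 0.1, -1.4, 0.2, 0.0, -0.0, 0.0, -0.0] in old cradle frame [ 1.6 -0.1  3.6]
[0.5657 0.212  0.0765 0.1374] [-1.9, -0.2, 1.2, -0.1, 2.2, 0.1, -1.4, 0.2, 0.0, -0.0, 0.5, -0.0] in old cradle frame [ 1.6 -0.1  3.6]
end-face bottom [[ 55.62147204  48.13722872]
 [423.18522753  48.33573397]
 [ 29.75051401  87.99299234]]
tile in cradle now [-0.7  0.3 24.8] [-0.07 -0.07 -0.01]
```

Force is along the floor normal. The tile is near (-0.7, 0.3, 24.8) mm in the refined cradle frame, so it is on the floor within calibration error. I'll ease the press and open.

Emit:
move_arm:
  series: [6.1,0,0,0,0,0,0,6.3,0,0,0,0,0,0,6.6,0,0,0,0,0,0,7.0,0,0,0,0,0,0,7.4,0,0,0,0,0,0]
  grip_force: 20

```text
time: 9.0
tool_pos: [0.5713, 0.2128, 0.1158]
tcp_rot: [3.129, 0.214, -0.079]
wrist_force: [0.4, 0.0, -0.4]
width: 0.866
grip_force: 0.0
```

Emit:
move_arm:
  series: [7.8,0,0,0,0,0,0,8.2,0,0,0,0,0,0,8.2,0,0,0,0,0,0]

```text
time: 9.38
tool_pos: [0.5713, 0.2129, 0.116]
tcp_rot: [3.129, 0.214, -0.078]
wrist_force: [0.4, -0.4, 0.3]
width: 0.96
grip_force: 0.0
```

```bash
python3 nxt.py 0 0 100 3; python3 look.py w5 | head -1; python3 - <<'E'
import cv2,numpy as np
a=cv2.imread('pics/w4_raw.png');b=cv2.imread('pics/w5_raw.png')
# tile-end edge columns of brown at a few rows, and end-face rim rows near centre
for n,i in(("w4",a),("w5",b)):
    h=i.astype(int); br=(h[...,2]<125)&(h[...,2]-h[...,0]>25)&(h[...,2]>50)
    print(n,[ (r,np.flatnonzero(br[r,200:430])[[0,-1]]+200) for r in(185,210,230,240) if br[r,200:430].any()],"centre rows",[ (c,np.flatnonzero(br[180:300,c])[:1]+180) for c in(290,310,330)])
E
```

```text
9.375 [ 0.4 -0.4  0.3] [0.31 0.28 1.83 0.01 1.09 1.74] 0.96
0 [-1.02  0.   -2.18] [ 0.01 -0.03 -0.01]
1 [-1.02  0.   -2.17] [ 0.01 -0.03 -0.01]
2 [-1.02  0.   -2.17] [ 0.01 -0.03 -0.01]
3 [-1.02  0.   -2.17] [ 0.01 -0.03 -0.01]
[-0.4  0.1  0. ] 0.960408379116871 [0.31 0.28 1.83 0.01 1.09 1.74]
w4 [(185, array([217, 406])), (210, array([217, 402])), (230, array([221, 404])), (240, array([207, 402]))] centre rows [(290, array([238])), (310, array([240])), (330, array([243]))]
w5 [(185, array([216, 411])), (210, array([212, 405])), (230, array([218, 402])), (240, array([220, 401]))] centre rows [(290, array([242])), (310, array([244])), (330, array([247]))]
```

Emit:
move_arm:
  series: [8.5,-0.5,0,-1.0,0,0,0,8.5,-1.0,0,-2.2,0,0,0,8.5,-1.5,0,-3.5,0,0,0,8.5,-2.0,0,-4.5,0,0,0,8.5,-2.0,0,-4.5,0,0,0]

```text
time: 10.05
tool_pos: [0.5088, 0.2045, 0.2796]
tcp_rot: [3.129, 0.214, -0.076]
wrist_force: [0.5, 1.0, 0.2]
width: 0.995
grip_force: 0.0
```

Emit:
move_arm:
  series: [8.5,-3,0,-1.0,0,0,0,8.5,-5,0,0,0,0,0,8.5,-5,3,0,0,0,0,8.5,0,4,0,0,0,0,8.5,0,0,0,0,0,0]

```text
time: 10.68
tool_pos: [0.3907, 0.1161, 0.2949]
tcp_rot: [3.129, 0.21, -0.072]
wrist_force: [-0.1, 0.8, 0.7]
width: 0.996
grip_force: 0.0
```

```bash
cat > ver.py <<'E'
from plan import *
from workcell import read_camera
print(read_state()['tool_pos'],read_state()['wrist_force'].round(1))
CR2=crT([.5657,.212,.0765,.1374])
ims={n:read_camera(n) for n in("top","scene","wrist")}
for n in ims: cv2.imwrite(f'pics/v_{n}.png',ims[n][:,:,::-1])
# edge-based fit of spare (and tile neighbours as check): silhouettes of model vs brown mask
def mask(i):
    h=cv2.GaussianBlur(i,(3,3),0).astype(int); return ((h[...,0]<135)&(h[...,0]-h[...,2]>18)&(h[...,0]<2.9*h[...,2]+15)).astype(np.uint8)
o=np.vstack([[.03,0],U(np.linspace(1.57,-1.57,25)),[-.03,0]])
P=np.vstack([np.c_[np.full(len(o),x),o] for x in(.07,-.07)])
def iou(n,M,m):
    c=calibration(n);q=proj(c,ap(M,P));k=np.zeros((400*4,640*4),np.uint8)
    cv2.fillConvexPoly(k,cv2.convexHull(np.int32(q*4)),1);k=cv2.resize(k*1.,(640,400),interpolation=cv2.INTER_AREA)
    roi=cv2.dilate((k>0).astype(np.uint8),np.ones((9,9)))
    return (abs(k-m)*roi).sum()/k.sum()
m={n:mask(ims[n]) for n in("top","scene")}
for k in range(3):
    best=min((sum(iou(n,(lambda T:(T.__setitem__((slice(0,3),3),[x/1e3,y/1e3,z/1e3+.022]),crT([.5657,.212,.0765,.1374],k)@T)[1])(np.eye(4)),m[n]) for n in m),x,y,z) for x in range(-8,9,2) for y in range(-6,7,2) for z in range(-4,15,3))
    print("bay",k,np.round(best,3))
E
python3 ver.py
```

```text
[0.39070396 0.11607765 0.29493972] [-0.1  0.8  0.7]
bay 0 [0.648 0.    2.    2.   ]
bay 1 [ 0.767  2.    -2.     8.   ]
bay 2 [0.365 2.    0.    5.   ]
```

Emit:
move_arm:
  series: [8.5,0,6,-1,0,0,0,8.5,0,6,-1,0,0,0,8.5,0,6,-1,0,0,0,8.5,0,6,0,0,0,0,8.5,0,6,0,0,0,0]

```text
time: 11.45
tool_pos: [0.4346, -0.1805, 0.3237]
tcp_rot: [3.129, 0.216, -0.077]
wrist_force: [1.7, 0.6, -0.1]
width: 1.0
grip_force: 0.0
```

```bash
cat >> ver.py <<'E'
from scipy.optimize import minimize
def pose(p,k):
    T=np.eye(4);T[:3,:3]=R.from_euler('zyx',p[3:6],degrees=True).as_matrix();T[:3,3]=np.array(p[:3])/1e3+[0,0,.022];return crT([.5657,.212,.0765,.1374],k)@T
for k in range(3):
    r=minimize(lambda p:sum(iou(n,pose(p,k),m[n]) for n in m)+1e-4*np.sum(np.square(p)),np.zeros(6),method='Nelder-Mead',options=dict(initial_simplex=np.vstack([np.zeros(6),np.eye(6)*4]),maxiter=400))
    print(k,r.x.round(1),[round(iou(n,pose(r.x,k),m[n]),3) for n in m])
E
python3 ver.py
```

```text
[ 0.43458937 -0.18051242  0.32372193] [ 1.7  0.6 -0.1]
bay 0 [0.385 0.    0.    5.   ]
bay 1 [0.462 0.    0.    8.   ]
bay 2 [0.348 0.    0.    2.   ]Traceback (most recent call last):
  File "ver.py", line 25, in <module>
    r=minimize(lambda p:sum(iou(n,pose(p,k),m[n]) for n in m)+1e-4*np.sum(np.square(p)),np.zeros(6),method='Nelder-Mead',options=dict(initial_simplex=np.vstack([np.zeros(6),np.eye(6)*4]),maxiter=400))
    res = _minimize_neldermead(fun, x0, args, callback, bounds=bounds,
                               **options)
    fxe = func(xe)
    fx = function(np.copy(x), *(wrapper_args + args))
  File "ver.py", line 25, in <lambda>
    r=minimize(lambda p:sum(iou(n,pose(p,k),m[n]) for n in m)+1e-4*np.sum(np.square(p)),np.zeros(6),method='Nelder-Mead',options=dict(initial_simplex=np.vstack([np.zeros(6),np.eye(6)*4]),maxiter=400))
                        ~~~^^^^^^^^^^^^^^^^^^^^^^^^^^^^^^^^^^
  File "ver.py", line 25, in <genexpr>
    r=minimize(lambda p:sum(iou(n,pose(p,k),m[n]) for n in m)+1e-4*np.sum(np.square(p)),np.zeros(6),method='Nelder-Mead',options=dict(initial_simplex=np.vstack([np.zeros(6),np.eye(6)*4]),maxiter=400))
                            ~~~^^^^^^^^^^^^^^^^^^
  File "ver.py", line 13, in iou
    c=calibration(n);q=proj(c,ap(M,P));k=np.zeros((400*4,640*4),np.uint8)
ValueError: time passes only in moves, steps and waits
```

The spare's fitted pose is centred in its bay, at the same floor level as the two seated neighbours. The arm is clear, so I'm handing in.

```bash
python3 -c "
from workcell import *
print(finish_job())"
```

```text
the job is handed in; nothing more can be done
None
```

The spare tile is laid hollow down in the empty cradle and let go, and the job is handed in at about 11 s. The last image fit put it central in the bay, level with the seated tiles to within a few mm; I did not check its final tilt or re-measure the brush and jar, and no verdict came back.

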